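# Close a dot-blot vacuum manifold and hold it pressed

### The job

Close the vacuum blotting manifold: pick up the amber well block, lower it onto the blue base with white dot over white dot, so that the large and the small dowel enter their own holes, and press it down firmly so that it squeezes the grey silicone gasket by about half or more of its height above the base. Lower it in the grip without ramming it, and do not let go: the program finishes with the block still gripped and pressed down, so that a colleague can close the latches. Leave the rack, pot, bottle and tip box where they are.

Things in the scene. Friction and masses are not known exactly. Their poses are not given: they have to be found in the camera images.
- block: Amber plastic well block (upper half), loose, about 220 g, flat on the bench at the start, wells up. Origin: centre of its underside, z up. Flange 72 (x) x 128 (y) x 10 mm high; centred on it the well tower, 44 (x) x 78 (y) mm, 10 to 42 mm above the underside: grip it across its 44 mm (along x), fingertips above the flange. White dot on the flange at +x +y, next to the large hole.
- block_mid (a point): Centre of the amber well block, on its axis, 21 mm above its underside (half-way up) and 21 mm below its top. Axes as the block's: x across the 44 mm tower, y along the block towards the large hole, z up.
- hole_large (a point): Centre of the lower mouth (on the underside) of the block's large dowel hole, 12.5 mm diameter, through the 10 mm flange, 52 mm from the block's centre along its +y.
- hole_small (a point): The same for the small hole, 9.5 mm diameter, 52 mm from the block's centre along its -y.
- base: Blue base (lower half), fixed to the bench, 96 (x) x 150 (y) x 38 mm high, origin at the centre of its underside; z up, y from the small dowel to the large one. Hose barb on the +x face (32 mm long, 20 mm up). White dot on top at +x +y. Base and block each start turned by up to 0.5 rad from the world's axes.
- base_top (a point): Centre of the base's top face, 38 mm above the bench; axes as the base's, with which the block's agree once it is on the dowels, centred here. The gasket (58 x 84 mm, centred) stands 4 mm above this face when free: a block just resting has its underside about 4 mm above this point, a fully pressed one at it.
- dowel_large (a point): Tip of the large steel dowel: 10 mm diameter, stands 16 mm above the base's top face, the last 6 mm tapering to 5 mm diameter; 52 mm from the base's centre along its +y.
- dowel_small (a point): Tip of the small steel dowel: 7 mm diameter, 16 mm high, tapering to 2 mm over the last 6 mm; 52 mm from the base's centre along its -y.
- gasket (a joint): How far the grey silicone gasket is squeezed, in m: 0 free, 0.004 flush with the base's top face (stop). It springs back with about 5 N per mm; the block's own weight squeezes it about 0.4 mm.
- rack: Green tube rack with some small tubes, 66 x 130 x 42 mm high, origin at the centre of its underside. Bystander.
- pot: Clear open pot, 60 mm across, 55 mm high, origin at the centre of its underside. Bystander.
- bottle: Glass bottle with blue cap, 72 mm across, 150 mm high, origin at the centre of its underside. Bystander.
- tipbox: Grey pipette-tip box with blue lid, 84 x 122 x 60 mm high, origin at the centre of its underside. Bystander.

How it is judged:
By the outcome, as a careful person would: the job done as asked, in the order asked, and still so for the second after the job is handed in, while the arm keeps its last pose, push and grip.
It also fails if it takes over 38 s, if anything falls off the work surface, if the arm or the gripper's body presses on something with over 40 N, if the wrist force passes 120 N, or if a joint passes its speed limit or range.

### The arm

A 6-joint arm with a two-finger parallel gripper is mounted at the origin on the work surface. World frame = base frame: x ahead of the robot, y to its left, z up, the work surface at z = 0. Lengths are in m, angles in rad, forces in N, time in s.
With the tool pointing down it reaches from about 0.35 to 0.85 m from the base axis. Payload 8.1 kg.
Tool frame: the origin (TCP) lies on the centre line of the jaws, within the pads' length; the fingertips stand 22 mm ahead of it and the grasp point (between the pads) lies 3 mm ahead of it (arm.tcp_to_tips is the z of the fingertips in the tool frame, in m); z points along the fingers, x is the direction in which the jaws open and shut, and the axes are right-handed (so a half turn about z gives the same grasp; the last joint's range is limited). The gripper opens to 93 mm and grips with 3 to 60 N. Pads are 15 mm wide; open, the fingers measure 128 mm over their backs; the gripper's body (75 mm by 188 mm) begins 65 mm behind the grasp point.
Start: joints at [1.25, 0.13, 1.488, -0, 1.523, -0.085], TCP at [0.14, 0.583, 0.241] pointing down, gripper open.
Joint ranges: [-2.96, 2.96], [-0.89, 2.26], [0.02, 2.5], [-1.34, 4.48], [0, 2.73], [-2.66, 2.66]. Speed limits (rad/s): [2.39, 2.39, 2.79, 3.14, 3.14, 3.14].

### API

Orientations are given as a unit quaternion [w, x, y, z].
In Python, from station import arm, optics gives the robot as it stands.
- The arm moves only by the shell command python3 -m jog 'ROWS' [OPENING]. ROWS is JSON, a list of rows, each a list of 4 numbers: the shift along the tool's x, y, z in cm, then the turn about the tool's z in rad. A call has 1 to 10 rows; each row shifts and turns the commanded pose from where the row before left it, along the tool's axes as they then stand; what a row does not reach is not made up. A row lasts 1/10 s, in which the tool goes at most 50 mm and 8.59 degrees, less where a joint would pass 70% of its speed; a pose out of reach is approached as far as the arm can. A call with a gripper value outside its range is refused whole. OPENING is the finger opening in cm, from 0 to 9.3, set as the call begins (- or left out, the last holds). The fingers move at their own pace and stop on an object; the grip force is fixed at half the most. Time passes only in rows, so rows that do not move let the fingers close. It gives the time, the measured TCP pose, the force and the opening at its end, in the units of the state.
- arm.get_state(): the state, without advancing time (a new reading comes with each control period).
- optics.get_image(name): name is "scene" or "top" or "wrist"; returns a dict with "img" (384x512x3 uint8, blue, green, red), "fx", "fy", "cx", "cy" (pixels), "dist" ([k1, k2, p1, p2, k3] as OpenCV has them; the pictures are not rectified), "view" (4x4, takes a point from world to camera coordinates). Camera axes: x right, y down, z forward; pixel columns grow to the right and rows downward; lengths in m; the calibration is good to about 2 mm. A picture is of the moment at which its call begins. There is no depth.
- arm.close_job(): hands the job in, once; it reports no verdict.
The state is a dict: "time": time; "qpos": joint angles; "dq": joint speeds; "tau": joint torques, N m; "ee_pos": TCP position; "orientation": TCP orientation; "contact_force": force on the tool from outside, world axes, zero at the start; "moment": the same for the moment, N m; "finger_gap": finger opening in m.
Only numpy, scipy, OpenCV 4.12 (cv2) and the standard library are available. Lean on these libraries where they do the work, as an engineer would, in place of code of your own. Each camera call takes 0.05 s, during which the arm holds its last target.

## Working session

There is one attempt and no reset: what is moved stays moved. The work goes in short steps, Python scripts to look and compute and a shell command to move; the robot and the scene stay as the last step left them, time stands still between calls to the robot, and variables do not carry over. Pictures are saved under pics/ and viewed, and the job is handed in when it is done.

```bash
ls; mkdir -p pics; python3 - <<'E'
from station import arm, optics
import cv2,pickle
s=arm.get_state();print(s)
for n in("scene","top","wrist"):
    d=optics.get_image(n);cv2.imwrite(f"pics/{n}0.png",d["img"]);pickle.dump(d,open(f"pics/{n}0.pkl","wb"))
    print(n,d["fx"],d["cx"],d["dist"],d["view"])
E
```

```text
pics
{'time': 0.0, 'qpos': array([ 1.24959380e+00,  1.31140259e-01,  1.48926032e+00,  1.31463639e-05,
        1.52301512e+00, -8.53799207e-02]), 'dq': array([ 0.00021112,  0.00101031,  0.00076481, -0.00181042,  0.00097757,
       -0.00138279]), 'tau': array([ 3.93601867e-04, -5.59849262e+01, -4.91755879e+01,  7.67774926e-02,
        3.54983588e-02, -1.96417227e-04]), 'ee_pos': array([0.13998077, 0.58290075, 0.23961032]), 'orientation': array([ 4.95660131e-04,  7.85379686e-01,  6.19013665e-01, -7.65014089e-04]), 'contact_force': array([ 0.37257047, -0.11653325,  0.70302882]), 'moment': array([0.02882974, 0.03174699, 0.01391142]), 'finger_gap': 0.09327736440175262}
scene 374.34057744013495 258.8805098598253 [-0.11684953  0.          0.          0.          0.        ] [[ 0.85387351  0.52047441 -0.00253384 -0.51562501]
 [ 0.43682516 -0.7192712  -0.54021545 -0.23426288]
 [-0.28299083  0.46016881 -0.84152294  1.36557457]
 [ 0.          0.          0.          1.        ]]
top 424.0107452432133 258.7429826444247 [-0.13058215  0.          0.          0.          0.        ] [[ 9.82945565e-03 -9.99919651e-01 -8.00454135e-03  1.13584118e-03]
 [-9.89996776e-01 -8.60456232e-03 -1.40827362e-01  5.98277374e-01]
 [ 1.40747171e-01  9.30872643e-03 -9.90001809e-01  1.26084699e+00]
 [ 0.00000000e+00  0.00000000e+00  0.00000000e+00  1.00000000e+00]]
wrist 323.99326004582554 259.2628372426184 [-0.04974239  0.          0.          0.          0.        ] [[ 0.2336714   0.97231271 -0.0023817  -0.59882213]
 [ 0.93321604 -0.22358649  0.28127728 -0.0309566 ]
 [ 0.27295696 -0.06794909 -0.95962358  0.39229924]
 [ 0.          0.          0.          1.        ]]
```

View pics/top0.png

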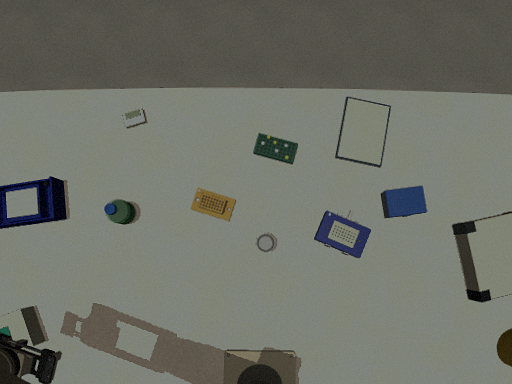

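View pics/scene0.png

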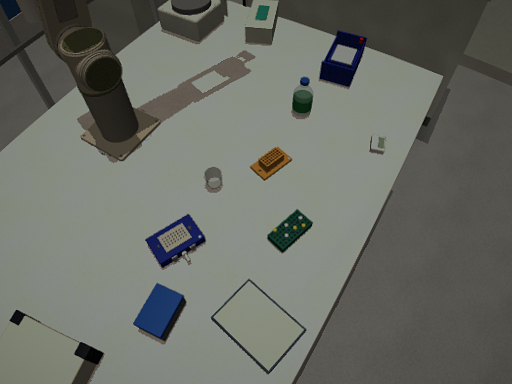

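View pics/wrist0.png

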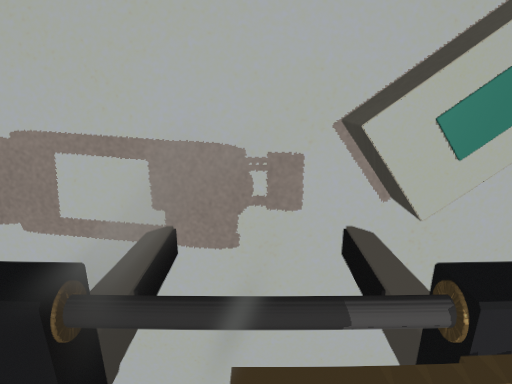

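The top view shows the block at about (213,204), the base at about (343,234), and the pot at (266,242) between them. I'll enlarge both parts.

```bash
python3 - <<'E'
import cv2,numpy as np
im=cv2.imread("pics/top0.png")
def crop(x,y,w,h,k=10):
    c=cv2.resize(im[y:y+h,x:x+w],None,fx=k,fy=k,interpolation=cv2.INTER_CUBIC)
    c=cv2.convertScaleAbs(c,alpha=1.5,beta=20)
    for i in range(0,w,10): cv2.putText(c,str(x+i),(i*k,10),0,.4,(255,255,255),1); cv2.line(c,(i*k,0),(i*k,h*k),(120,120,120),1)
    for i in range(0,h,10): cv2.putText(c,str(y+i),(0,i*k+10),0,.4,(255,255,255),1); cv2.line(c,(0,i*k),(w*k,i*k),(120,120,120),1)
    return c
cv2.imwrite("pics/c_block.png",crop(183,180,60,50,12))
cv2.imwrite("pics/c_base.png",crop(308,203,66,58,12)[:600,:800])
E
```

```text
(no output)
```

View pics/c_block.png

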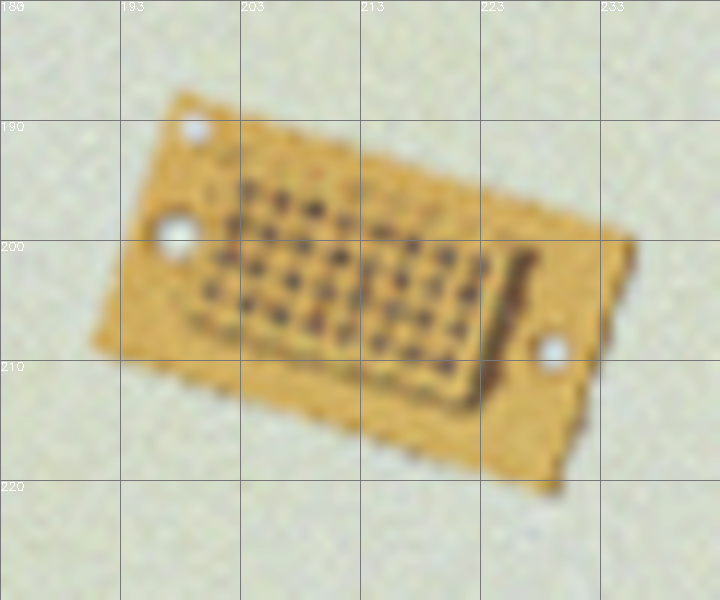

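View pics/c_base.png

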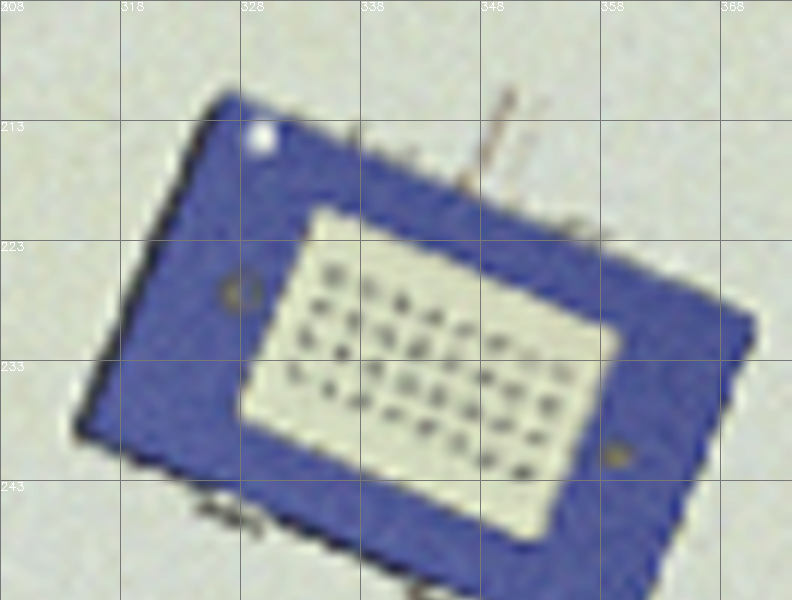

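```bash
cat > h.py <<'E'
import numpy as np,cv2,pickle
from scipy.optimize import least_squares
def proj(d,P):
    K=np.array([[d["fx"],0,d["cx"]],[0,d["fy"],d["cy"]],[0,0,1]]);V=np.array(d["view"])
    return cv2.projectPoints(np.asarray(P,float),cv2.Rodrigues(V[:3,:3])[0],V[:3,3],K,np.array(d["dist"],float))[0][:,0]
def pose(p,P,z=0):
    x,y,a=p;c,s=np.cos(a),np.sin(a)
    return np.array([[x+c*q[0]-s*q[1],y+s*q[0]+c*q[1],z+q[2]] for q in P])
def fit(obs,x0,z=0):
    # obs: list of (d, P, uv)
    f=lambda p:np.concatenate([(proj(d,pose(p,P,z))-np.array(uv)).ravel() for d,P,uv in obs])
    r=least_squares(f,x0,loss="soft_l1");return r.x,f(r.x).reshape(-1,2)
def crop(im,x,y,w,h,k):
    c=cv2.resize(im[y:y+h,x:x+w],None,fx=k,fy=k,interpolation=cv2.INTER_CUBIC)
    c=cv2.convertScaleAbs(c,alpha=1.5,beta=20);s=10
    for i in range(0,w,s): cv2.putText(c,str(x+i),(i*k,10),0,.4,(0,255,255),1); cv2.line(c,(i*k,0),(i*k,h*k),(120,120,120),1)
    for i in range(0,h,s): cv2.putText(c,str(y+i),(0,i*k+10),0,.4,(0,255,255),1); cv2.line(c,(0,i*k),(w*k,i*k),(120,120,120),1)
    return c
def px(l,ox,oy,k): return [((u+.5)/k-.5+ox,(v+.5)/k-.5+oy) for u,v in l]
F=lambda a,b,z:[(a,b,z),(a,-b,z),(-a,-b,z),(-a,b,z)]
E
python3 - <<'E'
from h import *
d=pickle.load(open("pics/top0.pkl","rb"))
P=F(.036,.064,.01)+[(0,.052,.01),(0,-.052,.01)]
x,r=fit([(d,P,px([(180,92),(635,237),(557,492),(92,347),(177,236),(553,352)],183,180,12))],[.5,.1,-.2]);print(x);print(r.round(2))
P=[(.048,.075,.038),(.048,-.075,.038),(-.048,.075,.038)]+F(.029,.042,.042)+[(0,.052,.054),(0,-.052,.054)]
x,r=fit([(d,P,px([(228,92),(757,318),(93,435),(315,207),(620,330),(540,540),(243,412),(238,294),(616,456)],308,203,12))],[.5,-.2,-.2]);print(x);print(r.round(2))
E
```

```text
[ 0.55749393  0.15052477 -0.29281635]
[[-0.18 -0.1 ]
 [ 0.33 -0.24]
 [-0.18  0.36]
 [-0.05  0.26]
 [ 0.06 -0.2 ]
 [ 0.03 -0.07]]
[ 0.4659404  -0.25169808 -0.392156  ]
[[-0.43 -0.31]
 [ 0.48 -0.25]
 [-0.92  0.05]
 [ 0.18 -0.12]
 [ 0.09  0.26]
 [-0.17  0.39]
 [-0.88  0.36]
 [ 0.66 -0.1 ]
 [ 0.88 -0.28]]
```

```bash
cat >> h.py <<'E'
from scipy.spatial.transform import Rotation as Rn
def T_of(pos,q):
    T=np.eye(4);T[:3,:3]=Rn.from_quat([q[1],q[2],q[3],q[0]]).as_matrix();T[:3,3]=pos;return T
def rows(s,tgt,n,ramp=True):
    "tgt x,y,z,heading of tool x; tool straight down assumed for target"
    T=T_of(s["ee_pos"],s["orientation"]);h0=np.arctan2(T[1,0],T[0,0]);p0=np.array(s["ee_pos"])
    dh=(tgt[3]-h0+np.pi)%(2*np.pi)-np.pi;p1=np.array(tgt[:3])
    t=np.linspace(0,1,n+1)
    if ramp: t=t+0.0*t if n<4 else np.interp(np.arange(n+1),np.arange(n+1),np.cumsum(np.r_[0,(lambda w:w/w.sum())(np.minimum(1,np.minimum(np.arange(1,n+1),np.arange(n,0,-1))/3))]))
    out=[];p=p0.copy();h=h0
    for i in range(1,n+1):
        g=p0+(p1-p0)*t[i];dp=g-p
        c,s_=np.cos(h),np.sin(h)
        r=[round(v,2) for v in (100*(c*dp[0]+s_*dp[1]),100*(s_*dp[0]-c*dp[1]),-100*dp[2])]
        a=round(-(h0+dh*t[i]-h),3)
        out.append(r+[a])
        v=np.array(r)/100
        p=p+[c*v[0]+s_*v[1],s_*v[0]-c*v[1],-v[2]];h=h-a
    for i in range(0,n,10): print([[float(v) for v in r] for r in out[i:i+10]])
E
python3 - <<'E'
from h import *
from station import arm
s=arm.get_state();d=pickle.load(open("pics/wrist0.pkl","rb"))
T=T_of(s["ee_pos"],s["orientation"])
X=np.array(d["view"])@T; print(X.round(3))
for tg in [(.5575,.1505,.24),(.5575,.1505,.16)]:
  h=-.293;R=np.array([[np.cos(h),np.sin(h),0],[np.sin(h),-np.cos(h),0],[0,0,-1]]);Tn=np.eye(4);Tn[:3,:3]=R;Tn[:3,3]=tg
  e=dict(d);e["view"]=X@np.linalg.inv(Tn)
  print(proj(e,pose([.5575,.1505,-.293],F(.036,.064,.01)+F(.022,.039,.042))).round())
rows(s,(.5575,.1505,.22,-.293),17)
E
```

```text
[[ 1.     0.     0.001  0.   ]
 [ 0.     0.96  -0.281  0.037]
 [-0.001  0.281  0.96   0.161]
 [ 0.     0.     0.     1.   ]]
[[292. 111.]
 [289. 217.]
 [230. 217.]
 [228. 111.]
 [281. 137.]
 [279. 207.]
 [240. 207.]
 [239. 137.]]
[[300. 115.]
 [296. 246.]
 [224. 246.]
 [219. 115.]
 [287. 149.]
 [285. 237.]
 [235. 237.]
 [233. 149.]]
[[-0.72, 1.13, 0.04, 0.036], [-1.35, 2.3, 0.09, 0.073], [-1.77, 3.59, 0.13, 0.108], [-1.38, 3.77, 0.14, 0.109], [-0.96, 3.89, 0.13, 0.108], [-0.53, 3.97, 0.13, 0.109], [-0.1, 4.01, 0.13, 0.108], [0.34, 3.99, 0.14, 0.109], [0.77, 3.93, 0.13, 0.108], [1.18, 3.83, 0.13, 0.109]]
[[1.6, 3.68, 0.13, 0.108], [1.98, 3.48, 0.14, 0.109], [2.35, 3.25, 0.13, 0.108], [2.69, 2.97, 0.13, 0.109], [2.99, 2.66, 0.13, 0.108], [2.18, 1.55, 0.09, 0.073], [1.14, 0.7, 0.04, 0.036]]
```

```bash
python3 -m jog '[[-0.7,1.1,0,0.04],[-1.3,2.3,0.1,0.07],[-1.8,3.6,0.1,0.11],[-1.4,3.8,0.1,0.11],[-1,3.9,0.1,0.11],[-0.5,4,0.1,0.11],[-0.1,4,0.1,0.11],[0.3,4,0.1,0.11],[0.8,3.9,0.1,0.11],[1.2,3.8,0.1,0.11]]' 9.3
python3 - <<'E'
from h import *
from station import arm
rows(arm.get_state(),(.5575,.1505,.22,-.293),8)
E
```

```text
time: 1.15
ee_pos: [0.3902, 0.3205, 0.2316]
orientation: [0.0, 0.986, 0.168, 0.0]
contact_force: [0.1, 0.9, 0.3]
finger_gap: 0.0928
[[0.56, 1.2, 0.06, 0.035], [1.21, 2.36, 0.13, 0.07], [2.06, 3.4, 0.2, 0.105], [2.4, 3.17, 0.19, 0.106], [2.73, 2.89, 0.19, 0.105], [3.01, 2.59, 0.2, 0.105], [2.18, 1.51, 0.13, 0.07], [1.14, 0.68, 0.06, 0.035]]
```

```bash
python3 -m jog '[[1.2,2.4,0.1,0.07],[2.1,3.4,0.2,0.1],[2.4,3.2,0.2,0.1],[2.7,2.9,0.2,0.1],[3,2.6,0.2,0.1],[2.2,1.5,0.1,0.07],[1.1,0.7,0.1,0.04],[0,0,0,0],[0,0,0,0]]'
python3 - <<'E'
from h import *
from station import arm,optics
d=optics.get_image("wrist");pickle.dump(d,open("pics/w1.pkl","wb"))
cv2.imwrite("pics/w1.png",cv2.convertScaleAbs(cv2.resize(d["img"],(768,576),interpolation=cv2.INTER_CUBIC),alpha=1.4))
cv2.imwrite("pics/w1c.png",crop(d["img"],210,90,100,150,5)[:,:][0:600])
print(proj(d,pose([.5575,.1505,-.293],F(.036,.064,.01)+F(.022,.039,.042))).round())
E
```

```text
time: 2.05
ee_pos: [0.5544, 0.1699, 0.2205]
orientation: [-0.0, 0.993, -0.117, -0.0]
contact_force: [-0.3, 0.7, 0.6]
finger_gap: 0.093
[[305. 129.]
 [295. 237.]
 [234. 234.]
 [239. 125.]
 [293. 156.]
 [287. 228.]
 [246. 225.]
 [250. 153.]]
```

View pics/w1.png

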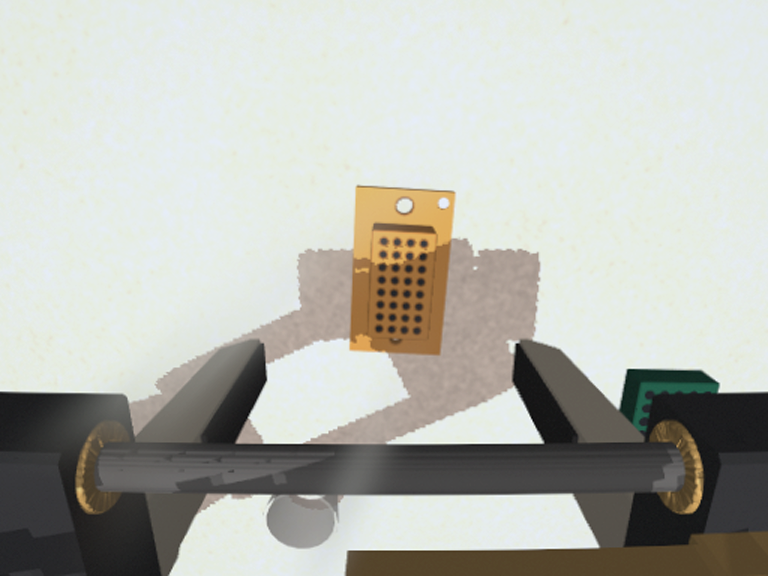

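The block's flange corners appear at (238,125), (303,128), (293,236) and (233,234), which is within 1–2 px of the prediction. I'll refine this on the crop.

View pics/w1c.png

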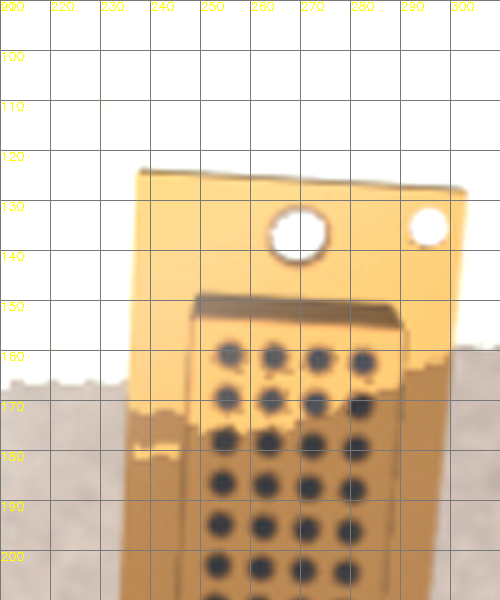

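```bash
python3 - <<'E'
from h import *
from station import arm
d=pickle.load(open("pics/w1.pkl","rb"))
P=F(.036,.064,.01)+[(0,.052,.01)]
uv=px([(467,189)],210,90,5)+[(293.2,236),(233.2,234)]+px([(138,171),(299,235)],210,90,5)
x,r=fit([(d,P,uv)],[.5575,.15,-.29]);print(x,r.round(2))
t=pickle.load(open("pics/top0.pkl","rb"))
P2=F(.036,.064,.01)+[(0,.052,.01),(0,-.052,.01)]
x2,r=fit([(d,P,uv),(t,P2,px([(180,92),(635,237),(557,492),(92,347),(177,236),(553,352)],183,180,12))],x);print(x2)
s=arm.get_state();print(s["ee_pos"],s["time"])
rows(s,(x2[0],x2[1],.05,x2[2]),8)
E
```

```text
[ 0.55606771  0.15181495 -0.28707936] [[ 0.26  0.12]
 [ 0.31  0.16]
 [-0.08 -0.81]
 [-0.47  0.1 ]
 [-0.02  0.21]]
[ 0.55625437  0.15163078 -0.28700669]
[0.55422059 0.17032268 0.22062344] 2.1
[[0.03, 0.1, 0.95, 0.003], [0.08, 0.2, 1.89, 0.006], [0.1, 0.29, 2.85, 0.009], [0.11, 0.29, 2.84, 0.009], [0.12, 0.29, 2.84, 0.009], [0.11, 0.3, 2.85, 0.009], [0.08, 0.19, 1.89, 0.006], [0.04, 0.1, 0.95, 0.003]]
```

```bash
python3 -m jog '[[0.05,0.15,1.5,0.01],[0.1,0.3,2.8,0.01],[0.1,0.3,2.8,0.01],[0.1,0.3,2.8,0.01],[0.1,0.3,2.8,0.01],[0.1,0.3,2.4,0],[0.1,0.1,1.5,0],[0,0,0.5,0],[0,0,0,0]]'
python3 - <<'E'
from h import *
from station import arm
rows(arm.get_state(),(.55625,.15163,.037,-.287),3)
E
```

```text
time: 3.0
ee_pos: [0.5562, 0.1513, 0.0491]
orientation: [0.0, 0.99, -0.142, -0.001]
contact_force: [0.1, 0.4, 0.3]
finger_gap: 0.0928
[[-0.0, -0.01, 0.4, 0.001], [-0.0, -0.01, 0.41, 0.001], [-0.0, -0.01, 0.4, 0.001]]
```

```bash
python3 -m jog '[[0,0,0.6,0],[0,0,0.6,0],[0,0,0,0]]'
python3 -m jog '[[0,0,0,0],[0,0,0,0],[0,0,0,0],[0,0,0,0],[0,0,0,0],[0,0,0,0],[0,0,0,0],[0,0,0,0]]' 3.5
python3 -m jog '[[0,0,0,0],[0,0,0,0]]'
```

```text
time: 3.3
ee_pos: [0.5566, 0.151, 0.0374]
orientation: [0.0, 0.99, -0.142, -0.0]
contact_force: [-0.5, -0.2, 0.4]
finger_gap: 0.0929
time: 4.1
ee_pos: [0.5569, 0.1509, 0.0377]
orientation: [0.0, 0.99, -0.142, 0.0]
contact_force: [0.9, 0.6, -0.1]
finger_gap: 0.044
time: 4.3
ee_pos: [0.5569, 0.1509, 0.0377]
orientation: [0.0, 0.99, -0.142, 0.0]
contact_force: [0.5, 0.3, -0.6]
finger_gap: 0.0437
```

```bash
python3 -m jog '[[0,0,-0.5,0],[0,0,-1.5,0],[0,0,-2.5,0],[0,0,-3,0],[0,0,-3,0],[0,0,-3,0],[0,0,-2,0],[0,0,-1,0],[0,0,0,0]]'
python3 - <<'E'
from h import *
from station import arm
s=arm.get_state();d=pickle.load(open("pics/w1.pkl","rb"));d0=pickle.load(open("pics/wrist0.pkl","rb"))
X=np.array([[1,0,.001,0],[0,.96,-.281,.037],[-.001,.281,.96,.161],[0,0,0,1]])
b=[.466,-.2517,-.392]
for off,z in [(-.1,.2),(-.12,.2),(-.1,.16)]:
  p=pose(b,[(0,off,z)])[0];h=b[2]
  Tn=np.eye(4);Tn[:3,:3]=np.array([[np.cos(h),np.sin(h),0],[np.sin(h),-np.cos(h),0],[0,0,-1]]);Tn[:3,3]=p
  e=dict(d);e["view"]=X@np.linalg.inv(Tn)
  print(off,z,p,proj(e,pose(b,F(.048,.075,.038)+[(0,.052,.054),(0,-.052,.054)])).round().tolist())
  print(proj(e,pose([p[0],p[1],h],F(.036,.064,.01)+F(.022,.039,.042),z-.037)).round().tolist())
p=pose(b,[(0,-.12,.19)])[0]
rows(s,(p[0],p[1],.19,-.392),16)
E
```

```text
time: 5.2
ee_pos: [0.5577, 0.1511, 0.205]
orientation: [-0.001, 0.99, -0.142, 0.002]
contact_force: [-0.4, -0.2, -2.8]
finger_gap: 0.0443
-0.1 0.2 [ 0.42779625 -0.34411468  0.2       ] [[316.0, -19.0], [310.0, 156.0], [209.0, 156.0], [203.0, -19.0], [259.0, 6.0], [259.0, 134.0]]
[[328.0, 129.0], [316.0, 332.0], [203.0, 332.0], [191.0, 129.0], [308.0, 192.0], [301.0, 336.0], [217.0, 336.0], [210.0, 192.0]]
-0.12 0.2 [ 0.4201555  -0.36259762  0.2       ] [[317.0, -45.0], [311.0, 135.0], [208.0, 135.0], [202.0, -45.0], [259.0, -22.0], [259.0, 111.0]]
[[328.0, 129.0], [316.0, 332.0], [203.0, 332.0], [191.0, 129.0], [308.0, 192.0], [301.0, 336.0], [217.0, 336.0], [210.0, 192.0]]
-0.1 0.16 [ 0.42779625 -0.34411468  0.16      ] [[325.0, -37.0], [317.0, 165.0], [202.0, 165.0], [193.0, -37.0], [259.0, -10.0], [259.0, 140.0]]
[[328.0, 129.0], [316.0, 332.0], [203.0, 332.0], [191.0, 129.0], [308.0, 192.0], [301.0, 336.0], [217.0, 336.0], [210.0, 192.0]]
[[0.03, 1.27, 0.04, 0.003], [0.07, 2.53, 0.07, 0.005], [0.12, 3.79, 0.1, 0.007], [0.14, 3.8, 0.11, 0.008], [0.18, 3.8, 0.11, 0.008], [0.2, 3.79, 0.11, 0.007], [0.24, 3.79, 0.1, 0.008], [0.26, 3.79, 0.11, 0.007], [0.29, 3.79, 0.11, 0.008], [0.32, 3.78, 0.11, 0.008]]
[[0.35, 3.79, 0.1, 0.007], [0.38, 3.78, 0.11, 0.008], [0.4, 3.77, 0.11, 0.008], [0.44, 3.78, 0.11, 0.007], [0.31, 2.51, 0.07, 0.005], [0.16, 1.26, 0.03, 0.003]]
```

```bash
python3 -m jog '[[0,1.3,-0.3,0],[0.1,2.5,-0.3,0.01],[0.1,3.8,-0.3,0.01],[0.1,3.8,-0.3,0.01],[0.2,3.8,-0.3,0.01],[0.2,3.8,-0.3,0],[0.2,3.8,-0.3,0.01],[0.3,3.8,-0.3,0.01],[0.3,3.8,-0.3,0.01],[0.3,3.8,-0.3,0]]'
python3 -m jog '[[0.4,3.8,-0.3,0.01],[0.4,3.8,-0.3,0.01],[0.4,3.8,-0.3,0.01],[0.4,3.3,-0.3,0.01],[0.3,2,-0.3,0],[0.1,1,0,0],[0,0,0,0],[0,0,0,0]]'
python3 - <<'E'
from h import *
from station import arm,optics
d=optics.get_image("wrist");pickle.dump(d,open("pics/w2.pkl","wb"))
cv2.imwrite("pics/w2.png",cv2.convertScaleAbs(cv2.resize(d["img"],(768,576),interpolation=cv2.INTER_CUBIC),alpha=1.4))
cv2.imwrite("pics/w2c.png",crop(d["img"],190,0,140,150,5)[:600])
s=arm.get_state();print(s["ee_pos"],s["contact_force"],s["moment"])
E
```

```text
time: 6.2
ee_pos: [0.464, -0.1809, 0.231]
orientation: [-0.0, 0.984, -0.177, -0.001]
contact_force: [0.8, -0.5, -3.0]
finger_gap: 0.0443
time: 7.0
ee_pos: [0.4198, -0.3505, 0.2466]
orientation: [-0.001, 0.981, -0.196, -0.001]
contact_force: [0.5, -0.0, -2.3]
finger_gap: 0.0437
[ 0.42005733 -0.35028836  0.24686991] [ 0.329856   -0.00790485 -2.49566993] [-0.06124406  0.07647978 -0.00922537]
```

View pics/w2.png

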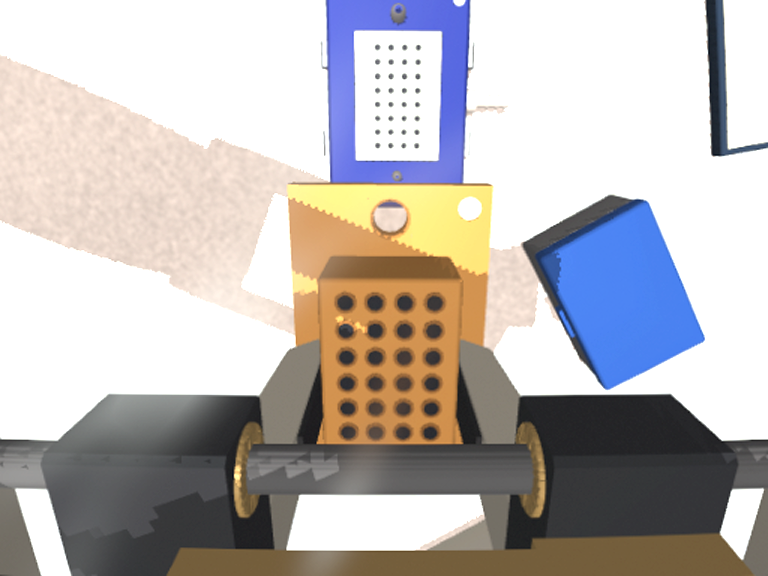

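View pics/w2c.png

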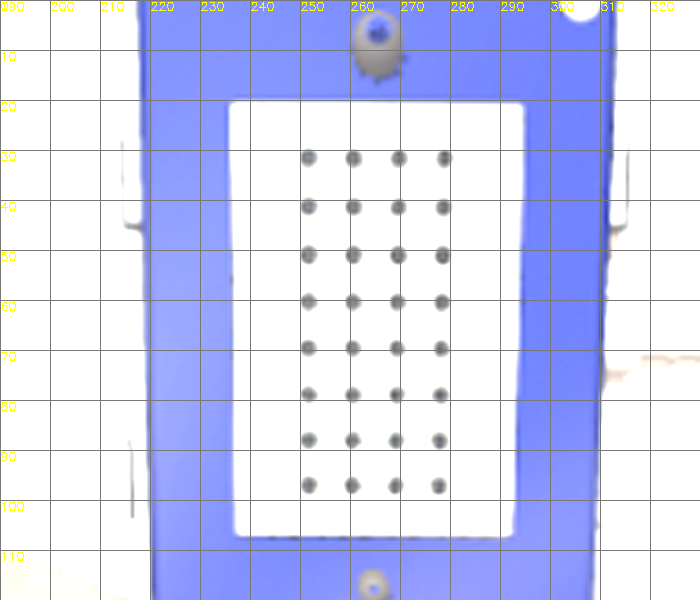

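Base: gasket corners and both dowel tips (265,6) and (264,117) are clear. Held block: front flange corners at (193,124) and (327,124), large hole at (260,145).

```bash
python3 - <<'E'
from h import *
d=pickle.load(open("pics/w2.pkl","rb"))
cv2.imwrite("pics/w2b.png",crop(d["img"],185,115,150,110,5))
E
```

```text
(no output)
```

View pics/w2b.png

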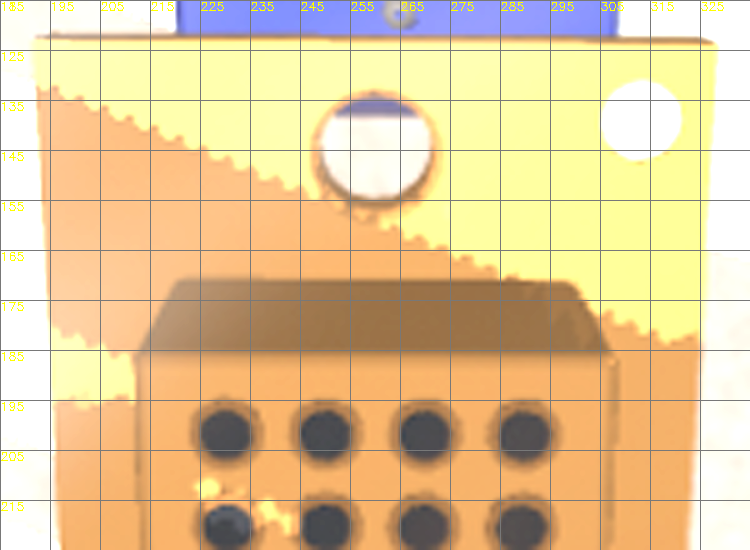

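```bash
python3 - <<'E'
from h import *
from station import arm
s=arm.get_state();d=pickle.load(open("pics/w2.pkl","rb"));t=pickle.load(open("pics/top0.pkl","rb"))
P=[(.036,.064,.01),(-.036,.064,.01),(-.022,.039,.01),(.022,.039,.01),(-.022,.039,.042),(.022,.039,.042),(0,.052,.01)]
zb=s["ee_pos"][2]-.0377
B,r=fit([(d,P,px([(716,43),(35,40),(180,281),(572,281),(137,353),(612,353),(375,149)],185,115,5))],[s["ee_pos"][0],s["ee_pos"][1],-.39],zb);print("block",B,r.round(1).tolist())
P=F(.029,.042,.042)+[(0,.052,.054),(0,-.052,.054)]
uvw=px([(524,103),(513,534),(236,534),(230,102),(378,33),(373,588)],190,0,5)
A,r=fit([(d,P,uvw)],[.466,-.25,-.39]);print("base",A,r.round(1).tolist())
Pt=[(.048,.075,.038),(.048,-.075,.038)]+F(.029,.042,.042)
A2,r=fit([(t,Pt,px([(228,92),(757,318),(315,207),(620,330),(540,540),(243,412)],308,203,12))],A);print("base top cam",A2)
T=T_of(s["ee_pos"],s["orientation"]);h=np.arctan2(T[1,0],T[0,0]);print("heading",h,T.round(4))
# TCP offset in block frame
Ri=lambda a:np.array([[np.cos(a),np.sin(a)],[-np.sin(a),np.cos(a)]])
o=Ri(B[2])@(s["ee_pos"][:2]-B[:2]);print("tcp in block",o, "dh",h-B[2])
tg=A[:2]+Ri(A[2]).T@o;print("target",tg,A[2]+h-B[2])
rows(s,(tg[0],tg[1],.16,A[2]+h-B[2]),7)
E
```

```text
block [ 0.41799048 -0.34947969 -0.39740823] [[0.8, -0.0], [-0.8, 0.2], [-1.6, -1.2], [1.2, -1.0], [-1.6, 0.2], [1.7, 0.4], [0.1, 1.4]]
base [ 0.46425095 -0.25157687 -0.39815755] [[0.0, -0.3], [-0.1, 0.7], [-0.1, 0.5], [-0.1, -0.3], [0.0, -0.7], [0.3, 0.2]]
base top cam [ 0.46611226 -0.25206937 -0.39071625]
heading -0.3942451235988354 [[ 9.233e-01 -3.841e-01 -8.000e-04  4.201e-01]
 [-3.841e-01 -9.233e-01  1.400e-03 -3.503e-01]
 [-1.200e-03 -1.000e-03 -1.000e+00  2.469e-01]
 [ 0.000e+00  0.000e+00  0.000e+00  1.000e+00]]
tcp in block [2.21875327e-03 5.42880350e-05] dh 0.0031631102564988467
target [ 0.46631719 -0.25238709] -0.39499444125007416
[[0.03, -0.72, 0.58, 0.0], [0.07, -1.44, 1.16, 0.0], [0.1, -2.17, 1.73, 0.0], [0.11, -2.16, 1.74, 0.0], [0.1, -2.16, 1.74, 0.001], [0.07, -1.44, 1.16, -0.0], [0.03, -0.73, 0.58, -0.0]]
```

```bash
python3 -m jog '[[0,-0.7,0.6,0],[0.1,-1.4,1.2,0],[0.1,-2.2,1.7,0],[0.1,-2.2,1.7,0],[0.1,-2.2,1.7,0],[0.1,-1.4,1.2,0],[0,-0.7,0.6,0],[0,0,0,0],[0,0,0,0]]'
python3 - <<'E'
from h import *
from station import arm
rows(arm.get_state(),(.4663,-.2524,.11,-.3945),7)
E
```

```text
time: 7.95
ee_pos: [0.4664, -0.2541, 0.1612]
orientation: [0.0, 0.981, -0.196, 0.0]
contact_force: [0.0, 0.1, -1.0]
finger_gap: 0.0438
[[-0.01, -0.01, 0.34, -0.0], [-0.01, -0.02, 0.68, -0.0], [-0.01, -0.03, 1.03, -0.0], [-0.02, -0.03, 1.02, -0.0], [-0.01, -0.03, 1.03, -0.0], [-0.01, -0.02, 0.68, -0.0], [-0.01, -0.01, 0.34, -0.0]]
```

```bash
python3 -m jog '[[0,0,0.4,0],[0,0,0.8,0],[0,-0.1,1.1,0],[-0.1,-0.1,1.1,0],[0,0,0.8,0],[0,0,0.6,0],[0,0,0.3,0],[0,0,0,0],[0,0,0,0]]'
python3 - <<'E'
from h import *
from station import arm,optics
s=arm.get_state();T=T_of(s["ee_pos"],s["orientation"]);print(s["ee_pos"],np.arctan2(T[1,0],T[0,0]))
for n in("scene","wrist"):
    d=optics.get_image(n);pickle.dump(d,open(f"pics/{n}3.pkl","wb"));
    if n=="scene": cv2.imwrite("pics/s3.png",crop(d["img"],120,190,110,90,7))
    else: cv2.imwrite("pics/w3.png",cv2.convertScaleAbs(cv2.resize(d["img"],(768,576),interpolation=cv2.INTER_CUBIC),alpha=1.4))
E
```

```text
time: 8.85
ee_pos: [0.4663, -0.2516, 0.11]
orientation: [0.0, 0.981, -0.196, 0.0]
contact_force: [0.6, 0.5, -2.3]
finger_gap: 0.0441
[ 0.46632304 -0.25164552  0.10999164] -0.394982879402086
```

View pics/s3.png

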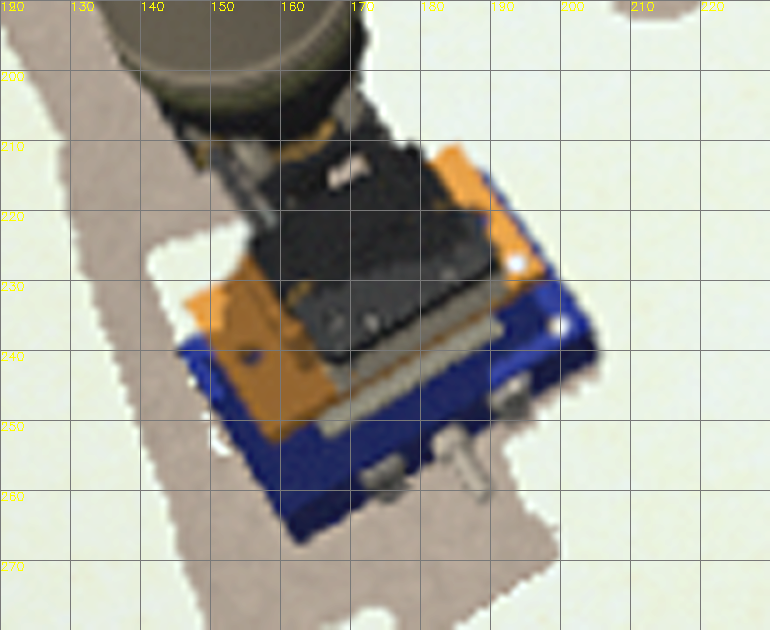

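View pics/w3.png

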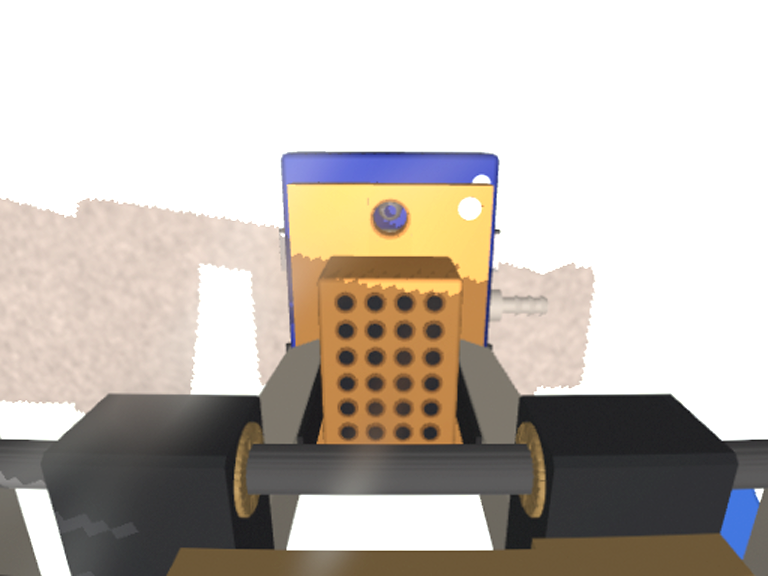

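```bash
python3 -m jog '[[0.03,0.07,0.4,0],[0,0,0.5,0],[0,0,0.5,0],[0,0,0.2,0],[0,0,0,0],[0,0,0,0]]'
python3 - <<'E'
from h import *
from station import arm,optics
s=arm.get_state()
d=optics.get_image("wrist");pickle.dump(d,open("pics/w4.pkl","wb"))
cv2.imwrite("pics/w4.png",crop(d["img"],185,95,150,80,5))
print(s["ee_pos"])
E
```

```text
time: 9.55
ee_pos: [0.4661, -0.2522, 0.0935]
orientation: [-0.0, 0.981, -0.196, -0.0]
contact_force: [0.7, 0.2, -1.8]
finger_gap: 0.0438
[ 0.46605001 -0.2522087   0.09354802]
```

View pics/w4.png

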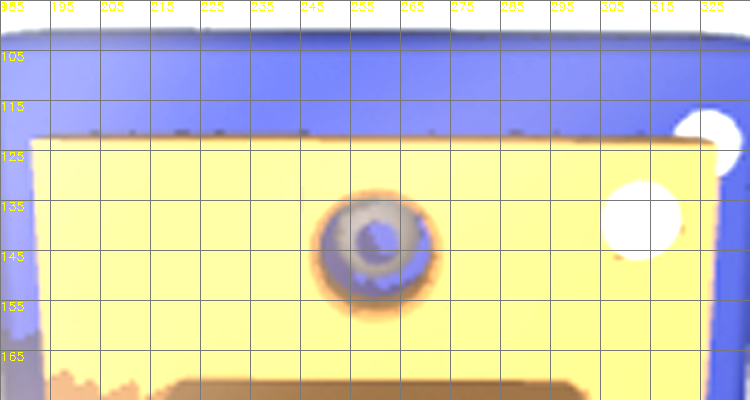

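```bash
python3 - <<'E'
from h import *
d=pickle.load(open("pics/w4.pkl","rb"))
h=-.398;o=[.46605-.00205,-.2522+.0008,h]
a=proj(d,pose(o,[(0,.052,.0558+.01),(0,.052,.054),(.001,.052,.054),(0,.053,.054)]))
obs=np.array(px([(375,254),(376,241)],185,95,5))
print(a.round(2),obs.round(2)); print("tip-hole pred",a[1]-a[0],"obs",obs[1]-obs[0],"px/mm",a[2]-a[1],a[3]-a[1])
E
```

```text
[[259.28 146.27]
 [259.29 143.1 ]
 [261.05 143.11]
 [259.3  141.34]] [[259.6 145.4]
 [259.8 142.8]]
tip-hole pred [ 0.01338192 -3.16764665] obs [ 0.2 -2.6] px/mm [1.76339045 0.0054349 ] [ 0.00524801 -1.76280588]
```

```bash
python3 -m jog '[[0,0,0.2,0],[0,0,0.2,0],[0,0,0.2,0],[0,0,0,0]]'
```

```text
time: 10.0
ee_pos: [0.4658, -0.2521, 0.0872]
orientation: [-0.0, 0.981, -0.196, -0.0]
contact_force: [-0.6, 0.0, -2.7]
finger_gap: 0.0437
```

```bash
python3 -m jog '[[0,0,0.2,0],[0,0,0.2,0],[0,0,0.1,0],[0,0,0,0]]'
```

```text
time: 10.4
ee_pos: [0.4659, -0.2521, 0.0824]
orientation: [-0.0, 0.981, -0.196, -0.0]
contact_force: [0.8, 0.3, -2.3]
finger_gap: 0.0437
```

No contact forces while going over the dowels. Next I press onto the gasket.

```bash
python3 -m jog '[[0,0,0.1,0],[0,0,0.1,0],[0,0,0.1,0],[0,0,0,0]]'
```

```text
time: 10.8
ee_pos: [0.4661, -0.2522, 0.0795]
orientation: [0.0, 0.981, -0.196, -0.0]
contact_force: [-0.3, 0.3, -2.1]
finger_gap: 0.0436
```

```bash
python3 -m jog '[[0,0,0.1,0],[0,0,0.1,0],[0,0,0,0],[0,0,0,0]]'
```

```text
time: 11.2
ee_pos: [0.4662, -0.2523, 0.0781]
orientation: [0.0, 0.981, -0.196, 0.0]
contact_force: [-2.1, 2.4, 5.2]
finger_gap: 0.0437
```

```bash
python3 -m jog '[[0,0,0.1,0],[0,0,0.1,0],[0,0,0,0],[0,0,0,0]]'
python3 -c "
from station import arm
s=arm.get_state();print(s['contact_force'],s['moment'],s['ee_pos'])"
```

```text
time: 11.6
ee_pos: [0.4662, -0.2523, 0.0768]
orientation: [0.0, 0.981, -0.196, 0.0]
contact_force: [-6.1, 2.6, 10.7]
finger_gap: 0.0437
[-6.13845506  2.64370046 10.71378089] [ 0.65955426  1.25661637 -0.00377131] [ 0.46621984 -0.25233811  0.0767535 ]
```

```bash
python3 -m jog '[[-0.05,0,0,0],[-0.05,0,0,0],[0,0,0,0],[0,0,0,0]]'
python3 - <<'E'
from h import *
from station import arm,optics
d=optics.get_image("wrist");cv2.imwrite("pics/w5.png",crop(d["img"],185,95,150,110,5))
d=optics.get_image("scene");cv2.imwrite("pics/s5.png",crop(d["img"],120,190,100,90,7))
s=arm.get_state();print(s["contact_force"],s["moment"],s["ee_pos"])
E
```

```text
time: 12.0
ee_pos: [0.4661, -0.2523, 0.0771]
orientation: [0.0, 0.981, -0.196, 0.001]
contact_force: [-3.5, 1.4, 10.4]
finger_gap: 0.0443
[-3.14763928  1.94652731  9.8547164 ] [ 0.46786964  0.68293454 -0.02422808] [ 0.46608146 -0.25225975  0.07705065]
```

View pics/w5.png

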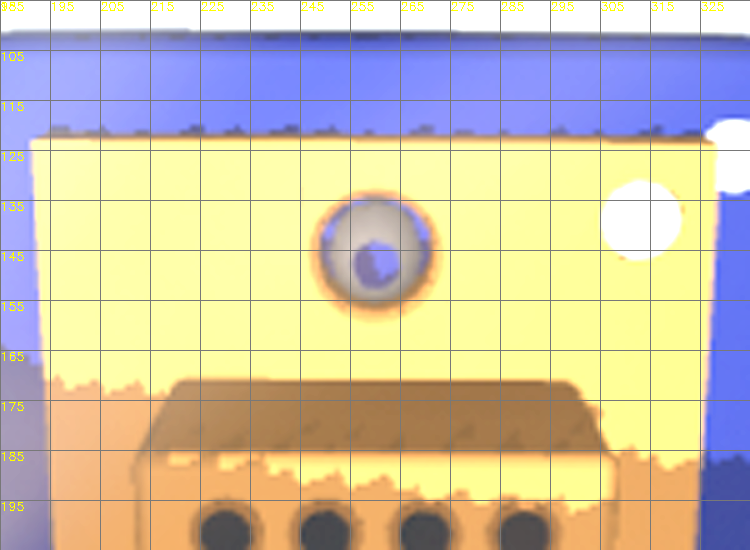

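View pics/s5.png

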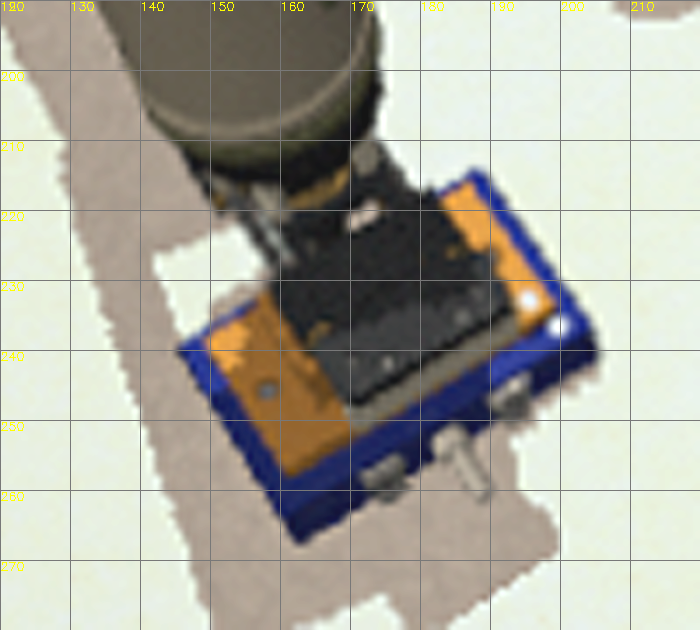

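Both dowels are in their holes: the large one is centred at about (260,145) in the wrist view, and the small one is visible at about (158,246) in the scene view. The dots are on the same corner. I'll press a bit deeper for margin.

```bash
python3 -m jog '[[-0.05,0,0.05,0],[-0.05,0,0.1,0],[0,0,0,0],[0,0,0,0]]'; python3 -m jog '[[0,0,0.1,0],[0,0,0,0],[0,0,0,0],[0,0,0,0]]'
```

```text
time: 12.5
ee_pos: [0.466, -0.2523, 0.0764]
orientation: [0.001, 0.981, -0.196, 0.002]
contact_force: [-1.3, 2.4, 12.8]
finger_gap: 0.0437
time: 12.9
ee_pos: [0.466, -0.2523, 0.0758]
orientation: [0.001, 0.981, -0.196, 0.002]
contact_force: [-2.8, 4.0, 15.3]
finger_gap: 0.0434
```

```bash
python3 -m jog '[[0,0,0,0],[0,0,0,0],[0,0,0,0],[0,0,0,0],[0,0,0,0],[0,0,0,0],[0,0,0,0],[0,0,0,0],[0,0,0,0],[0,0,0,0]]'
python3 - <<'E'
from h import *
from station import arm,optics
d=optics.get_image("wrist");cv2.imwrite("pics/w6.png",cv2.convertScaleAbs(cv2.resize(d["img"],(768,576),interpolation=cv2.INTER_CUBIC),alpha=1.4))
d=optics.get_image("top");cv2.imwrite("pics/t6.png",d["img"])
E
```

```text
time: 13.9
ee_pos: [0.466, -0.2523, 0.0758]
orientation: [0.001, 0.981, -0.196, 0.002]
contact_force: [-2.6, 3.1, 16.2]
finger_gap: 0.0441
```

View pics/w6.png

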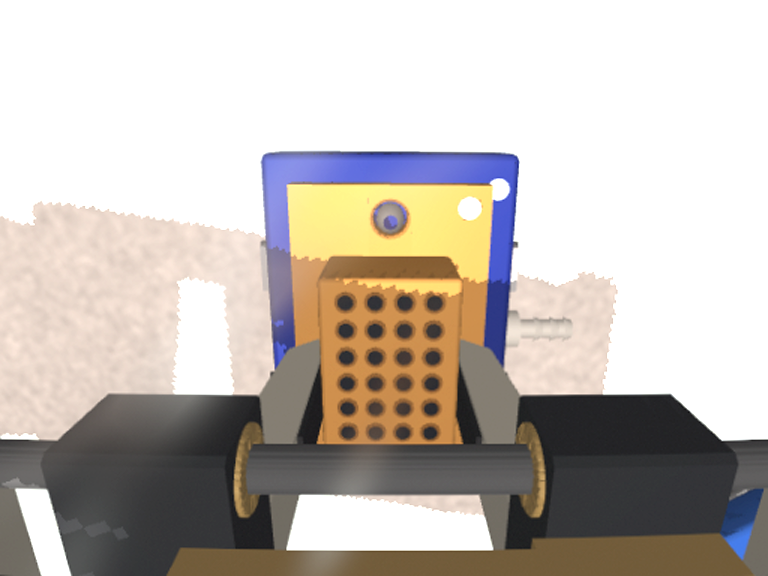

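View pics/t6.png

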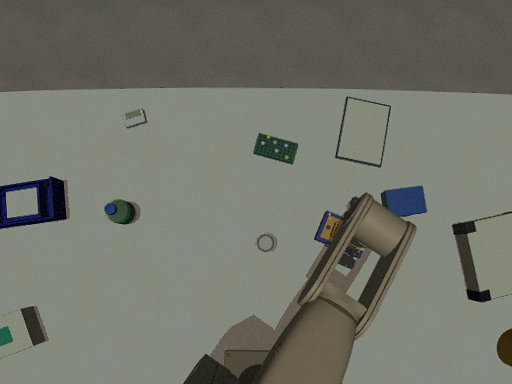

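The block sits centred on the base, unmoved in the grip, and the bystanders are where they were. Force and height are steady, so I'm handing in.

```bash
python3 -c "
from station import arm
print(arm.close_job())"
```

```text
the job is handed in; nothing more can be done
None
```

I picked up the amber block by its tower and lowered it onto the blue base, white dot to white dot. Then I pressed it into the gasket and handed the job in at about 14 s with the block still gripped and pressed down.

- **Squeeze:** The TCP went about 3.9 mm below the height where the block first rests. The upward force of about 16 N, plus the block's weight, suggests about 3.6 mm. Both are well over half of the gasket's 4 mm, and they held steady for the last second.
- **Dowels:** The large dowel is visible centred in its hole in the wrist view. The small one was visible in its hole in the scene view, taken before the final 1.3 mm of pressing.
- **Sideways force:** About 6–7 N built up during pressing. I eased it to about 4 N by moving the command 2 mm along the tool's −x.
- **Bystanders:** The rack, pot, bottle and tip box look unmoved in the last top view.
- **Camera disagreement:** The wrist camera placed the held block about 2 mm to one side of the grip centre, which is within the stated calibration error. I aligned by the relative position of block and base, and the top camera agreed with that to under 1 mm.

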